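# Hold a photometer lid at its balance point

### The arm

A 7-joint arm with a two-finger parallel gripper is mounted at the origin on the work surface. World frame = base frame: x ahead of the robot, y to its left, z up, the work surface at z = 0. Lengths are in m, angles in rad, forces in N, time in s.
With the tool pointing down it reaches from about 0.425 to 0.8 m from the base axis. Payload 8.3 kg.
Tool frame: the origin (TCP) lies at the centre of the arm's flange, where the gripper is bolted on; the fingertips stand 173 mm ahead of it and the grasp point (between the pads) lies 155 mm ahead of it (tip_extent is the distance from the TCP to the fingertips, in m); z points along the fingers, y is the line along which they close (so a half turn about z gives the same grasp; the last joint's range is limited). The gripper opens to 85 mm and grips with 20 to 120 N. Pads are 22 mm wide; open, the fingers measure 114 mm over their backs; the gripper's body (76 mm by 85 mm) begins 54 mm behind the grasp point. The pads swing forward as they close: fully open they stand 13 mm farther back than shut.
Start: joints at [1.104, 0.383, 0.016, 1.37, -0.006, 1.388, -0.046], TCP at [0.246, -0.575, 0.405] pointing down, gripper open.
Joint ranges: [-2.95, 2.95], [-0.25, 2.06], [-1.52, 1.56], [0.18, 2.33], [-1.44, 4.58], [0.02, 2.06], [-3.01, 3.01]. Speed limits (rad/s): [2.39, 2.39, 3.01, 3.01, 3.14, 3.14, 3.14].

### API

Orientations are given as a unit quaternion [w, x, y, z].
In Python, from bench import observe, get_image, hand_in, tip_extent gives the robot as it stands.
- The arm moves only by the tool step_arm, never from a script. Its argument "steps" is a list of rows, each an object with "xyz": the shift along the tool's x, y, z normalised to -1 to 1, where 1 is 40 mm, a list of three; "spin": the turn about the tool's z normalised to -1 to 1, where 1 is 0.1 rad. A call has 1 to 20 rows; each row shifts and turns the commanded pose from where the row before left it, along the tool's axes as they then stand; what a row does not reach is not made up. A row lasts 1/8 s, in which the tool goes at most 62.5 mm and 10.7 degrees, less where a joint would pass 70% of its speed; a pose out of reach is approached as far as the arm can. A call with a number of a shift or a turn outside -1 to 1 is refused whole. A call with a gripper value outside its range is refused whole. "grip" is the opening, from 0 (shut) to 1 (fully open), set as the call begins (left out, the last holds). The fingers move at their own pace and stop on an object; the grip force is fixed at half the most. Time passes only in rows, so rows that do not move let the fingers close. It gives the time, the measured TCP pose, the force, the opening and the grip force at its end, in the units of the state.
- observe(): the state, without advancing time (a new reading comes with each control period).
- get_image(name): name is "scene" or "top" or "wrist"; returns a dict with "img" (420x560x3 uint8, red, green, blue), "z_map" (420x560 float32, m along the optical axis (not along the pixel's ray), 0 where there is no reading), "camera_matrix" (3x3 intrinsics, pixels), "pose" (4x4, takes a point from camera to world coordinates). Camera axes: x right, y up, looking along -z (the intrinsics and any distortion apply to the point x, -y, -z); pixel columns grow to the right and rows downward; lengths in m; the calibration is good to about 2 mm. A picture is of the moment at which its call begins.
- hand_in(): hands the job in; it is judged then, once.
The state is a dict: "t": time; "q": joint angles; "qvel": joint speeds; "joint_torque": joint torques, N m; "ee_pos": TCP position; "eef_rot": TCP orientation; "force": force on the tool from outside, world axes, zero at the start; "wrist_torque": the same for the moment, N m; "grip_width": opening from 0.0 (shut) to 1.0 (fully open); "grip_force": force on a finger pad.
Only numpy, scipy, OpenCV 4.12 (cv2) and the standard library are available. Lean on these libraries where they do the work, as an engineer would, in place of code of your own. Each camera call takes 0.05 s, during which the arm holds its last target. There are 200 camera calls.

### The job

The lid stays are off both photometers, and I need both hands in the one whose shelf carries the uncapped amber bottle: take that photometer's lid by its steel bar, swing it gently from where it lies (shut or thrown back) to the point where it balances and tips neither way, without taking it well over to the other side, and hold it there. Finish while still gripping the bar with the lid steady at its balance point. Leave the other lid, the bottles and everything else on the bench as they are.

Things in the scene. Friction and masses are not known exactly. Their poses are not given: they have to be found in the camera images.
- unit_a: photometer fixed to the bench, either side, both look alike. White housing 96 mm high, local x -52 (front, display) to +80 mm, y -112 to +33 mm, blue lid on top; beside it a grey bottle shelf, y +33 to +118 mm, 12 mm high. Origin on the bench; local x points from the front face to the back, z up; turned up to 0.25 rad
- unit_a_shelf (a point): where the bottle stands on unit_a's shelf, 12 mm above the bench, at local (30, 77) mm of unit_a
- lid_a (a joint): angle of unit_a's lid, rad: 0 shut, grows as its free edge rises and swings to the back, 2.25 thrown back on its stop. At the start this lid lies shut (0 rad). No stay or spring, almost no friction, 0.2-0.4 kg. A heavy baffle under the plate makes it balance not upright but leaning back at 1.79 rad (102.5 deg): below that it falls shut, above it falls back
- lid_a_bar (a point): middle of the lid's handle: round steel bar, 10 mm thick, 110 mm long, parallel to the hinge and 139 mm from it, on two side arms in the plane of the lid, 42 mm beyond the plate's free edge with open space between. 103 mm above the bench when shut, 211 mm when thrown back. Can be pinched from above at any lid angle; turns between the fingers
- lid_a_hinge (a point): middle of the lid's hinge axis, at local (45, -40, 103) mm of unit_a; the axis runs along the unit's local y. The lid is a blue plate (white label) 94 x 130 x 8 mm with a rubber baffle 24 mm deep under it
- unit_b: photometer fixed to the bench, either side, both look alike. White housing 96 mm high, local x -52 (front, display) to +80 mm, y -112 to +33 mm, blue lid on top; beside it a grey bottle shelf, y +33 to +118 mm, 12 mm high. Origin on the bench; local x points from the front face to the back, z up; turned up to 0.25 rad
- unit_b_shelf (a point): where the bottle stands on unit_b's shelf, 12 mm above the bench, at local (30, 77) mm of unit_b
- lid_b (a joint): angle of unit_b's lid, rad: 0 shut, grows as its free edge rises and swings to the back, 2.25 thrown back on its stop. At the start this lid lies thrown back against its stop (2.25 rad). No stay or spring, almost no friction, 0.2-0.4 kg. A heavy baffle under the plate makes it balance not upright but leaning back at 1.79 rad (102.5 deg): below that it falls shut, above it falls back
- lid_b_bar (a point): middle of the lid's handle: round steel bar, 10 mm thick, 110 mm long, parallel to the hinge and 139 mm from it, on two side arms in the plane of the lid, 42 mm beyond the plate's free edge with open space between. 103 mm above the bench when shut, 211 mm when thrown back. Can be pinched from above at any lid angle; turns between the fingers
- lid_b_hinge (a point): middle of the lid's hinge axis, at local (45, -40, 103) mm of unit_b; the axis runs along the unit's local y. The lid is a blue plate (white label) 94 x 130 x 8 mm with a rubber baffle 24 mm deep under it
- bottle_uncapped: amber glass bottle WITHOUT a cap: blue pouring ring and dark open mouth on top, 70 mm diameter, 130 mm tall; origin at the centre of its underside. It stands on the bottle shelf of one photometer: that one is the one to serve
- bottle_capped: amber glass bottle with a blue screw cap, 70 mm diameter, 138 mm tall, on the other photometer's shelf; origin at the centre of its underside
- bottle_spare: bystander: amber glass bottle with blue cap, 70 mm diameter, 138 mm tall, standing on the bench near neither photometer's shelf; origin at the centre of its underside
- cap_1: bystander: loose blue screw cap, 47 mm diameter, 24 mm high, on the bench; origin under its centre
- cap_2: bystander: second loose blue screw cap, same size; origin under its centre
- beaker: bystander: clear glass beaker, 68 mm diameter at the rim, 90 mm tall; origin under its centre
- wash_bottle: bystander: white plastic wash bottle with red cap, 64 mm diameter, 170 mm tall; origin under its centre
- spatula: bystander: metal spatula, 180 mm long, lying on the bench; origin at its underside
Not all that is in view belongs to the job. What is shaped like the bottle_uncapped but pink or turquoise is not meant.

How it is judged:
On the way:
1. the lid of the photometer with the uncapped bottle is taken off its rest by the gripper (((horizontal distance between bottle_uncapped and unit_a_shelf below 0.06 m and value of joint lid_a above 0.3 rad and contact force between the fingers and lid_a above 0.5 N) or (horizontal distance between bottle_uncapped and unit_b_shelf below 0.06 m and value of joint lid_b below 2.1 rad and contact force between the fingers and lid_b above 0.5 N))), for 0.1 s.
At the end, for the whole second after the job is handed in: The lid of the photometer whose shelf carries the uncapped bottle stands within 0.10 rad (6 degrees) of its balance angle of 1.79 rad, still (under 0.1 rad/s), gripped by the fingers (over 1 N); the other lid lies where it was (((horizontal distance between bottle_uncapped and unit_a_shelf below 0.06 m and value of joint lid_a between 1.69 and 1.89 rad and velocity of joint lid_a between -0.1 and 0.1 rad/s and contact force between the fingers and lid_a above 1 N and value of joint lid_b above 2.2 rad) or (horizontal distance between bottle_uncapped and unit_b_shelf below 0.06 m and value of joint lid_b between 1.69 and 1.89 rad and velocity of joint lid_b between -0.1 and 0.1 rad/s and contact force between the fingers and lid_b above 1 N and value of joint lid_a below 0.05 rad))); the arm keeps its last pose, push and grip.
It fails at once if a bottle or another loose thing on the bench is shifted by more than 30 mm or tipped (distance of any of bottle_uncapped, bottle_capped, bottle_spare, cap_1, cap_2, beaker, wash_bottle, spatula from where it was at the start of the episode above 0.03 m or angle between any of bottle_uncapped, bottle_capped, bottle_spare, cap_1, cap_2, beaker, wash_bottle's own z axis and vertical above 0.4 rad).
It fails at once if the other photometer's lid is moved ((horizontal distance between bottle_uncapped and unit_a_shelf below 0.06 m and value of joint lid_b below 2.1 rad) or (horizontal distance between bottle_uncapped and unit_b_shelf below 0.06 m and value of joint lid_a above 0.15 rad)).
It fails at once if the lid is swung roughly or let fall (faster than 2.5 rad/s) (velocity of joint any of lid_a, lid_b above 2.5 rad/s or velocity of joint any of lid_a, lid_b below -2.5 rad/s).
It fails at once if the lid is taken well over the balance point to the other side (more than about 20 degrees past it) (value of joint lid_a above 2.14 rad or value of joint lid_b below 1.44 rad).
It also fails if it takes over 48 s, if anything falls off the work surface, if the arm or the gripper's body presses on something with over 40 N, if the wrist force passes 120 N, or if a joint passes its speed limit or range.

## Working session

There is one attempt and no reset: what is moved stays moved. The work goes in short steps, Python scripts to look and compute and a tool call to move; the robot and the scene stay as the last step left them, time stands still between calls to the robot, and variables do not carry over. Pictures are saved under pics/ and viewed, at most 10 in all, crops included, and the job is handed in when it is done.

Besides the shell and the picture viewer there is one more tool, called by a JSON object that holds its "op" and its "data", one argument or row to a line. step_arm: Moves the arm, as the interface text tells. Its arguments: {"type":"object","properties":{"steps":{"type":"array"},"grip":{"type":"number"}},"required":["steps"]}

```bash
mkdir -p pics; cat > h.py <<'E'
import numpy as np, cv2
from bench import *
def grab(n,f):
    d=get_image(n); cv2.imwrite(f'pics/{f}.png',d['img'][:,:,::-1]); np.savez(f'pics/{f}.npz',**d); return d
def cloud(d):
    z=d['z_map']; K=d['camera_matrix']; v,u=np.indices(z.shape)
    p=np.stack([(u-K[0,2])/K[0,0]*z,-(v-K[1,2])/K[1,1]*z,-z],-1)
    return p@d['pose'][:3,:3].T+d['pose'][:3,3]
E
python3 -c "
from h import *
a=grab('top','top1');b=grab('scene','scene1')
cv2.imwrite('pics/both.png',cv2.resize(np.vstack([a['img'],b['img']])[:,:,::-1],(400,600)))
s=observe();print(s['ee_pos'],s['eef_rot'],a['pose'],tip_extent)"
```

```text
[ 0.24556311 -0.57459022  0.40379284] [-8.34174540e-04  9.79678201e-01  2.00573902e-01 -1.90545650e-04] [[ 0.0122248   0.9905259  -0.13678081  0.36039406]
 [-0.99971892  0.00932845 -0.02179609 -0.03010012]
 [-0.02031364  0.13700882  0.99036152  1.07756739]
 [ 0.          0.          0.          1.        ]] 0.1734
```

View pics/top1.png

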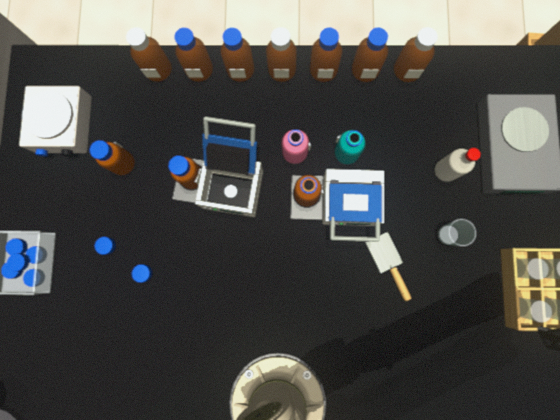

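View pics/scene1.png

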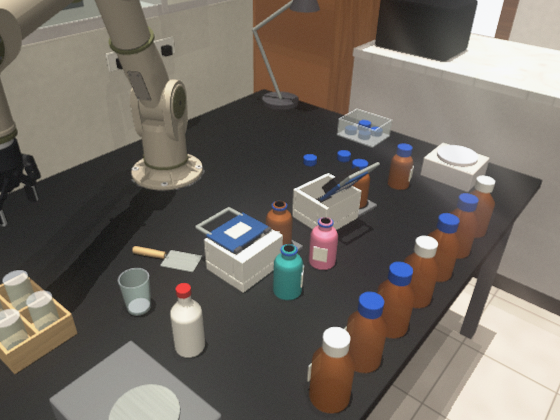

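The top view shows the uncapped amber bottle (blue ring, dark mouth) at (308,190), on the shelf of the right-hand unit. That unit's lid is shut, with its bar at about (331–380, 238). So it is unit_a, and I'll measure its bar and hinge.

```bash
python3 -c "
from h import *
d=dict(np.load('pics/top1.npz'));P=cloud(d);im=d['img'].astype(int)
def show(n,q):
    c,s,a=cv2.minAreaRect((q[:,:2]*1000).astype(np.float32)); print(n,len(q),q.mean(0).round(4),q[:,2].std().round(4),'rect',np.round(c),np.round(s),round(a,1))
R=np.zeros(P.shape[:2],bool);R[228:246,326:386]=1
b=R&(P[...,2]>.095)&(P[...,2]<.118);show('bar',P[b])
v,u=np.nonzero(b);
for c in range(326,386,5):
    k=b[:,c]; print(c,P[k,c].mean(0).round(4) if k.any() else None,k.sum())
R[:]=0;R[165:230,320:390]=1
bl=R&(im[...,2]>im[...,0]+50)&(P[...,2]>.08);show('lidblue',P[bl])
R[160:250]=0;R[165:245,318:392]=1
show('all',P[R&(P[...,2]>.085)&(P[...,2]<.13)])
R[:]=0;R[175:210,293:325]=1
show('bottletop',P[R&(P[...,2]>.12)]);
R[:]=0;R[120:170,330:370]=1
show('turq',P[R&(P[...,2]>.1)]);
"
```

```text
bar 268 [ 0.4199 -0.1875  0.1059] 0.002 rect [ 425. -187.] [ 32. 117.] 0.6
326 None 0
331 [ 0.4269 -0.1285  0.1047] 12
336 [ 0.4172 -0.1404  0.1059] 4
341 [ 0.4174 -0.1528  0.1045] 4
346 [ 0.4163 -0.1649  0.1047] 5
351 [ 0.4152 -0.1769  0.1057] 4
356 [ 0.4153 -0.1889  0.1059] 4
361 [ 0.4154 -0.2009  0.1067] 4
366 [ 0.4156 -0.2132  0.1058] 4
371 [ 0.4157 -0.2253  0.1057] 4
376 [ 0.4257 -0.2378  0.1046] 14
381 None 0
lidblue 1547 [ 0.5041 -0.1884  0.1071] 0.035 rect [ 479. -130.] [135. 279.] 24.0
all 3381 [ 0.5125 -0.1853  0.1028] 0.0056 rect [ 501. -177.] [164. 179.] 88.9
bottletop 217 [ 0.536  -0.0705  0.1618] 0.1407 rect [459. -61.] [ 37. 204.] 82.8
turq 336 [ 0.6494 -0.1777  0.144 ] 0.1554 rect [ 524. -108.] [ 51. 362.] 60.8
```

{"op": "step_arm", "data": {
  "steps": [
    {"xyz":[0,0,0],"spin":-1},
    {"xyz":[0,0,0],"spin":-1},
    {"xyz":[0,0,0],"spin":-1},
    {"xyz":[0,0,0],"spin":-1},
    {"xyz":[0,0,0],"spin":-1},
    {"xyz":[0,0,0],"spin":-1},
    {"xyz":[0,0,0],"spin":-1},
    {"xyz":[0,0,0],"spin":-1},
    {"xyz":[0,0,0],"spin":-1},
    {"xyz":[0,0,0],"spin":-1},
    {"xyz":[0,0,0],"spin":-1},
    {"xyz":[0,0,0],"spin":-0.5},
    {"xyz":[0,0,0],"spin":0}
  ],
  "grip": 0.4
}}

```text
t: 1.72
ee_pos: [0.2455, -0.5747, 0.4042]
eef_rot: [-0.0, 0.713, 0.701, 0.0]
force: [0.5, 0.0, -0.1]
grip_width: 0.401
grip_force: 0.0
```

{"op": "step_arm", "data": {
  "steps": [
    {"xyz":[0.8,0.35,0],"spin":0},
    {"xyz":[0.8,0.35,0],"spin":0},
    {"xyz":[0.8,0.35,0],"spin":0},
    {"xyz":[0.8,0.35,0],"spin":0},
    {"xyz":[0.8,0.35,0],"spin":0},
    {"xyz":[0.8,0.35,0],"spin":0},
    {"xyz":[0.8,0.35,0],"spin":0},
    {"xyz":[0.8,0.35,0],"spin":0},
    {"xyz":[0.8,0.35,0],"spin":0},
    {"xyz":[0.8,0.35,0],"spin":0},
    {"xyz":[0.8,0.35,0],"spin":0},
    {"xyz":[0.8,0.35,0],"spin":0},
    {"xyz":[0,0,0],"spin":0},
    {"xyz":[0,0,0],"spin":0}
  ]
}}

```text
t: 3.48
ee_pos: [0.4198, -0.1941, 0.4046]
eef_rot: [-0.0, 0.713, 0.701, -0.0]
force: [0.1, -0.5, 0.0]
grip_width: 0.401
grip_force: 0.0
```

```bash
python3 -c "
from h import *
from scipy.spatial.transform import Rotation as Ro
d=grab('wrist','w1');P=cloud(d)
s=observe();w,x,y,z=s['eef_rot'];print(s['t'],s['ee_pos'],s['q'],s['grip_width'],s['force']);print(Ro.from_quat([x,y,z,w]).as_matrix().round(4))
m=(P[...,2]>.097)&(P[...,2]<.113)&(P[...,0]<.428)&(P[...,0]>.39)&(abs(P[...,1]+.187)<.045)
q=P[m];print(len(q),q.mean(0),np.polyfit(q[:,1],q[:,0],1),np.percentile(q,[2,98],axis=0))
"
```

```text
3.525 [ 0.41967426 -0.19453398  0.40460082] [ 0.81872011  0.05572123 -0.46858994  1.77494853  0.02622443  1.31725195
  0.32523654] 0.39942453837252645 [0.15403948 0.39011588 0.67640716]
[[ 1.890e-02  9.998e-01 -3.000e-04]
 [ 9.998e-01 -1.890e-02 -1.000e-04]
 [-1.000e-04 -3.000e-04 -1.000e+00]]
1483 [ 0.41691851 -0.18494598  0.10716505] [0.02092822 0.4207891 ] [[ 0.41183481 -0.2299138   0.10375201]
 [ 0.42195822 -0.14382983  0.10925556]]
```

View pics/w1.png

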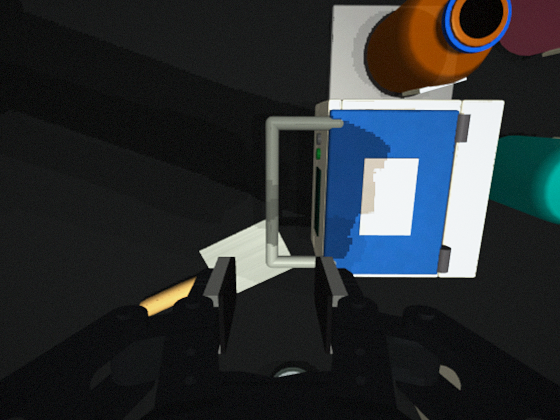

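The wrist view shows the bar upright at column 272, rows 120–262. Depth gives its middle at (0.417, −0.186), with the top at 0.108. That matches the expected 103 mm height, and the tool's yaw is aligned with it. Descending now.

{"op": "step_arm", "data": {
  "steps": [
    {"xyz":[0.22,-0.08,0.4],"spin":0},
    {"xyz":[0,0,0.5],"spin":0},
    {"xyz":[0,0,0.5],"spin":0},
    {"xyz":[0,0,0.5],"spin":0},
    {"xyz":[0,0,0.5],"spin":0},
    {"xyz":[0,0,0.5],"spin":0},
    {"xyz":[0,0,0.4],"spin":0},
    {"xyz":[0,0,0.4],"spin":0},
    {"xyz":[0,0,0],"spin":0},
    {"xyz":[0,0,0],"spin":0}
  ]
}}

```text
t: 4.78
ee_pos: [0.4173, -0.1849, 0.2571]
eef_rot: [0.0, 0.713, 0.701, 0.0]
force: [0.2, -0.3, 0.6]
grip_width: 0.397
grip_force: 0.0
```

{"op": "step_arm", "data": {
  "steps": [
    {"xyz":[0,0,0],"spin":0},
    {"xyz":[0,0,0],"spin":0},
    {"xyz":[0,0,0],"spin":0},
    {"xyz":[0,0,0],"spin":0},
    {"xyz":[0,0,0],"spin":0},
    {"xyz":[0,0,0],"spin":0},
    {"xyz":[0,0,0],"spin":0},
    {"xyz":[0,0,0],"spin":0}
  ],
  "grip": 0
}}

```text
t: 5.78
ee_pos: [0.4173, -0.1849, 0.2574]
eef_rot: [0.001, 0.713, 0.701, 0.0]
force: [-1.2, 0.6, 6.3]
grip_width: 0.091
grip_force: 58.6
```

{"op": "step_arm", "data": {
  "steps": [
    {"xyz":[0,0.014,-0.311],"spin":0},
    {"xyz":[0,0.042,-0.308],"spin":0},
    {"xyz":[0,0.069,-0.303],"spin":0},
    {"xyz":[0,0.096,-0.296],"spin":0},
    {"xyz":[0,0.122,-0.286],"spin":0},
    {"xyz":[0,0.147,-0.274],"spin":0},
    {"xyz":[0,0.171,-0.26],"spin":0},
    {"xyz":[0,0.194,-0.244],"spin":0},
    {"xyz":[0,0.214,-0.225],"spin":0},
    {"xyz":[0,0.234,-0.205],"spin":0},
    {"xyz":[0,0,0],"spin":0},
    {"xyz":[0,0,0],"spin":0}
  ]
}}

```text
t: 7.28
ee_pos: [0.4674, -0.1859, 0.3668]
eef_rot: [-0.002, 0.714, 0.701, -0.002]
force: [-20.7, 1.4, 20.4]
grip_width: 0.09
grip_force: 59.7
```

The force on the tool points outward from the hinge, so my arc radius is about 2 mm too small. I'll correct that and continue.

{"op": "step_arm", "data": {
  "steps": [
    {"xyz":[0,-0.045,-0.035],"spin":0},
    {"xyz":[0,0.255,-0.186],"spin":0},
    {"xyz":[0,0.27,-0.163],"spin":0},
    {"xyz":[0,0.284,-0.138],"spin":0},
    {"xyz":[0,0.295,-0.112],"spin":0},
    {"xyz":[0,0.304,-0.085],"spin":0},
    {"xyz":[0,0,0],"spin":0},
    {"xyz":[0,0,0],"spin":0}
  ]
}}

```text
t: 8.28
ee_pos: [0.5241, -0.187, 0.396]
eef_rot: [0.001, 0.713, 0.701, 0.0]
force: [-5.0, -3.9, 11.1]
grip_width: 0.088
grip_force: 62.1
```

{"op": "step_arm", "data": {
  "steps": [
    {"xyz":[0,0.31,-0.078],"spin":0},
    {"xyz":[0,0.314,-0.03],"spin":0},
    {"xyz":[0,0.315,-0.001],"spin":0},
    {"xyz":[0,0.314,0.027],"spin":0},
    {"xyz":[0,0.311,0.055],"spin":0},
    {"xyz":[0,0,0],"spin":0},
    {"xyz":[0,0,0],"spin":0},
    {"xyz":[0,0,0],"spin":0}
  ]
}}

```text
t: 9.28
ee_pos: [0.5868, -0.1884, 0.3952]
eef_rot: [0.001, 0.713, 0.701, 0.0]
force: [-1.1, -5.5, 4.1]
grip_width: 0.094
grip_force: 63.6
```

```bash
python3 -c "
from h import *
s=observe();print(s['t'],s['ee_pos'],s['force'],s['grip_width'],s['grip_force'])
d=grab('scene','s2');P=cloud(d);im=d['img'].astype(int)
R=np.zeros(P.shape[:2],bool);R[140:290,190:300]=1
m=R&(im[...,2]>im[...,0]+40)&(im[...,2]>im[...,1]+15)&(P[...,2]>.11)&(P[...,2]<.24)&(abs(P[...,1]+.187)<.07)&(P[...,0]>.5)&(P[...,0]<.64)
q=P[m];print(len(q))
c=q.mean(0);n=np.linalg.svd(q-c)[2][2];print(c,n,'lid angle',np.pi/2+np.arctan2(abs(n[2]),abs(n[0])),n[0]*n[2])
d=grab('wrist','w2')
cv2.imwrite('pics/c2.png',np.hstack([cv2.resize(cv2.imread('pics/s2.png')[130:300,180:330],(400,453)),cv2.resize(cv2.imread('pics/w2.png'),(400,453))]))
"
```

```text
9.275 [ 0.58679203 -0.18835939  0.39516432] [-1.10699568 -5.51241343  4.08733933] 0.09445463326660766 63.57380747795105
100
[ 0.5756135  -0.21371053  0.18673195] [-0.97032852  0.03297145  0.23953171] lid angle 1.8128140299938038 -0.23242444795039652
```

View pics/c2.png

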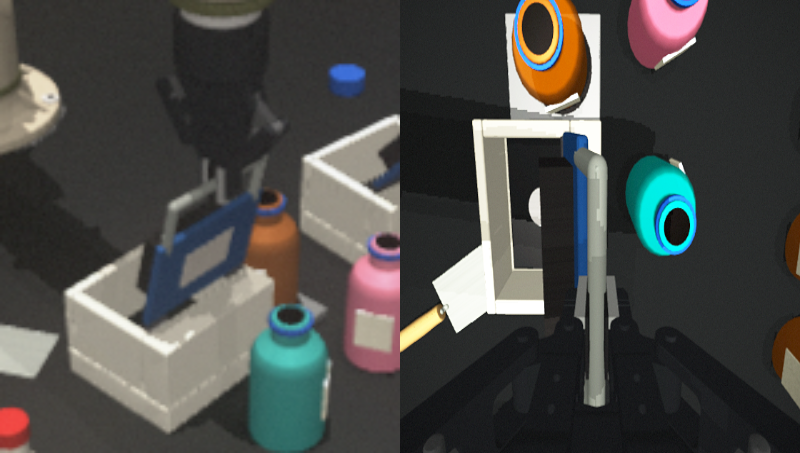

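The left half of the picture shows the bar gripped with the lid leaning back, and the right half (wrist view) shows the bar between the pads at about (597, 250). The arc gives a lid angle of 1.79 rad and the plane fit gives 1.81. The forces are small and the lid is steady, so I'm handing in.

```bash
python3 -c "
from bench import *
print(hand_in())"
```

```text
the job is handed in; nothing more can be done
None
```

The lid of the photometer with the uncapped bottle (unit_a, which was shut) is gripped by its bar and held steady at about 1.8 rad, its balance point, and the job is handed in; no verdict came back.

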